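Sweep the wood offcuts into the scrap pan

ROBOT

A 6-joint arm with a two-finger parallel gripper is mounted at the origin on the work surface. World frame = base frame: x ahead of the robot, y to its left, z up, the work surface at z = 0. Lengths are in m, angles in rad, forces in N, time in s.
With the tool pointing down it reaches from about 0.325 to 0.75 m from the base axis. Payload 7.6 kg.
Tool frame: the origin (TCP) lies at the very end of the fingers, on their centre line; the grasp point (between the pads) lies 19 mm behind it; z points along the fingers, y is the line along which they close (so a half turn about z gives the same grasp; the last joint's range is limited). The gripper opens to 85 mm and grips with 20 to 120 N. Pads are 22 mm wide; open, the fingers measure 114 mm over their backs; the gripper's body (76 mm by 85 mm) begins 54 mm behind the grasp point. The pads swing forward as they close: fully open they stand 13 mm farther back than shut.
Start: joints at [1.166, 0.052, 1.401, -0, 1.689, -0.07], TCP at [0.172, 0.496, 0.231] pointing down, gripper open.
Joint ranges: [-2.9, 2.9], [-0.91, 2.17], [0.12, 2.37], [-1.06, 4.2], [0.26, 2.73], [-2.93, 2.93]. Speed limits (rad/s): [2.57, 2.57, 3.01, 3.14, 3.14, 3.14].

INTERFACE

Orientations are given as a unit quaternion [x, y, z, w].
In Python, from bench import status, viewer, manip, models gives the robot as it stands.
- The arm moves only by the tool play_rows, never from a script. Its argument "increments" is a list of rows, each an object with "offset": the shift along the tool's x, y, z in cm, a list of three; "rot": the turn, a rotation vector about the tool's x, y, z in degrees, a list of three; "claw": the opening, from 0 (shut) to 1 (fully open). In form: [{"offset": [dx, dy, dz], "rot": [ax, ay, az], "claw": claw}, ...]. A call has 1 to 20 rows; each row is the pose to reach, as a shift and turn from the pose commanded when the call began, along the tool's axes at that moment; what a row does not reach only later rows make up. A row lasts 1/10 s, in which the tool goes at most 50 mm and 8.59 degrees, less where a joint would pass 70% of its speed; a pose out of reach is approached as far as the arm can. A call with a gripper value outside its range is refused whole. The fingers move at their own pace and stop on an object; the grip force is fixed at half the most. Time passes only in rows, so rows that repeat a pose let the fingers close. It gives the time, the measured TCP pose, the force, the opening and the grip force at its end, in the units of the state.
- status.sense(): the state, without advancing time (a new reading comes with each control period).
- viewer.read_camera(name): name is "side" or "top"; returns the picture (420x560x3 uint8, blue, green, red); there is no depth.
- viewer.get_calibration(name): a dict with "mtx" (3x3 intrinsics, pixels), "R" (3x3) and "t" (3): a world point X has camera coordinates R X + t. Camera axes: x right, y down, z forward; pixel columns grow to the right and rows downward; lengths in m; the calibration is good to about 2 mm. A picture is of the moment at which its call begins. get_calibration takes no time and is no camera call.
- manip.job_done(): hands the job in; it is judged then, once.
Trained networks look in the newest picture that a camera, given by its name, has taken for a name from the list of things; names that differ only in an ending like _2 or _b are one class to them, and where a whole thing is asked for, a point or a joint stands for the part that bears it (a point fixed in the world has none). Each returns a list of dicts, best first, with "score" (0 to 1); they miss things now and then, are a little off and sometimes report something else, mostly with a low value. They report only what shows in the picture. A call takes as long as a camera call.
- models.look_for(name, camera): "extent" ([left, top, right, bottom] in pixels, round what is visible of it).
The state is a dict: "t": time; "joint_pos": joint angles; "qvel": joint speeds; "tau": joint torques, N m; "eef_pos": TCP position; "tcp_rot": TCP orientation; "force": force on the tool from outside, world axes, zero at the start; "torque": the same for the moment, N m; "gripper_width": opening from 0.0 (shut) to 1.0 (fully open); "grip_force": force on a finger pad.
Only numpy, scipy, OpenCV 4.12 (cv2) and the standard library are available. Lean on these libraries where they do the work, as an engineer would, in place of code of your own. Each camera call takes 0.05 s, during which the arm holds its last target. There are 200 camera calls.

TASK

Clear the three wood offcuts off the workshop bench: use the fingertips to sweep each one along the bench, over the low ramp and fully onto the flat floor of the blue scrap pan. Only push them, do not lift them, and leave the tools, jar, bottle and can where they stand.

Things in the scene. Friction and masses are not known exactly. Their poses are not given: they have to be found in the camera images.
- scrap_pan: Blue metal scrap pan fixed to the bench; its open mouth faces its own -y. Flat floor 310 mm (x) by 170 mm (y), 3 mm above the bench; walls 3 mm thick, 30 mm high at both sides (x = -155, +155 mm) and the back (y = +85 mm), black handle behind. A full-width ramp before the mouth, y = -125 to -85 mm, rises 0 to 3 mm. Origin: centre of the floor, at bench height; z up.
- pan_mouth (a point): Middle of the pan's mouth, on the floor's front edge where the ramp ends: pan frame (0, -85, 3) mm. Axes as the pan's.
- offcut_walnut: Offcut, dark brown wood block, 56 mm (x) by 36 mm (y), 26 mm high, 50 g; origin at the centre of its underside, z up. Slides on the bench.
- offcut_pine: Offcut, pale wood block, 40 mm (x) by 40 mm (y), 30 mm high, 40 g; origin at the centre of its underside, z up. Slides on the bench.
- offcut_notched: Offcut, red-brown wood with a step: 56 mm (x) by 38 mm (y); 30 mm high for x from -28 to +2 mm, 16 mm high for the rest, 50 g; origin at the centre of its underside, z up. Slides on the bench.
- tape_measure: Loose yellow tape measure with black discs on its sides, 73 mm (x) by 43 mm (y), 58 mm high; origin at the centre of its underside, z up. Leave alone.
- sanding_block: Loose grey and black sanding block, 82 mm (x) by 54 mm (y), 40 mm high; origin at the centre of its underside, z up. Leave alone.
- screw_jar: Loose amber jar with a black lid, 66 mm diameter, 60 mm high; origin at the centre of its underside, z up. Leave alone.
- glue_bottle: Loose white bottle with an orange cap, 58 mm diameter, 170 mm high; origin at the centre of its underside, z up. Leave alone.
- drink_can: Loose green can, 66 mm diameter, 120 mm high; origin at the centre of its underside, z up. Leave alone.

How it is judged:
By the outcome, as a careful person would: the job done as asked, in the order asked, and still so for the second after the job is handed in, with the robot touching nothing.
It also fails if it takes over 67 s, if anything falls off the work surface, if the arm or the gripper's body presses on something with over 40 N, if the wrist force passes 120 N, or if a joint passes its speed limit or range.

## Working session

There is one attempt and no reset: what is moved stays moved. The work goes in short steps, Python scripts to look and compute and a tool call to move; the robot and the scene stay as the last step left them, time stands still between calls to the robot, and variables do not carry over. Pictures are saved under pics/ and viewed, at most 10 in all, crops included, and the job is handed in when it is done.

Besides the shell and the picture viewer there is one more tool, called after "Call:" as name(argument=value, ...) on one line, values as JSON. play_rows: Moves the arm, as the interface text tells. Its arguments: {"type":"object","properties":{"increments":{"type":"array","items":{"type":"object","properties":{"offset":{"type":"array","items":{"type":"number"}},"rot":{"type":"array","items":{"type":"number"}},"claw":{"type":"number"}}}}},"required":["increments"]}

```bash
mkdir -p pics; python3 - <<'E'
from bench import status, viewer, manip, models
import cv2, numpy as np
for c in ("top","side"):
    cv2.imwrite(f"pics/{c}0.png",cv2.resize(viewer.read_camera(c),(784,588)))
    k=viewer.get_calibration(c); print(c,k["mtx"].round(1).tolist(),k["R"].round(4).tolist(),k["t"].round(4).tolist())
    for n in "scrap_pan offcut_walnut offcut_pine offcut_notched tape_measure sanding_block screw_jar glue_bottle drink_can".split():
        print(n,[(np.round(d["extent"]).tolist(),round(d["score"],2)) for d in models.look_for(n,c)[:2]])
print(status.sense())
E
```

```text
top [[438.3, 0.0, 276.0], [0.0, 438.3, 208.0], [0.0, 0.0, 1.0]] [[0.0291, -0.9993, 0.0248], [-0.9939, -0.0316, -0.1055], [0.1062, -0.0216, -0.9941]] [-0.0978, 0.5613, 1.0003]
scrap_pan [([65.0, 133.0, 184.0, 276.0], 0.89)]
offcut_walnut []
offcut_pine [([240.0, 189.0, 258.0, 205.0], 0.69)]
offcut_notched [([271.0, 229.0, 297.0, 258.0], 0.88)]
tape_measure [([366.0, 247.0, 400.0, 280.0], 0.88)]
sanding_block [([341.0, 197.0, 364.0, 229.0], 0.71)]
screw_jar [([362.0, 143.0, 395.0, 178.0], 0.75)]
glue_bottle [([413.0, 230.0, 462.0, 258.0], 0.62), ([344.0, 198.0, 365.0, 226.0], 0.53)]
drink_can [([392.0, 187.0, 436.0, 218.0], 0.89), ([67.0, 133.0, 188.0, 273.0], 0.59)]
side [[437.4, 0.0, 277.5], [0.0, 437.4, 211.5], [0.0, 0.0, 1.0]] [[-0.9579, -0.2868, 0.0119], [-0.2029, 0.6473, -0.7347], [0.2031, -0.7062, -0.6783]] [0.5187, 0.2013, 0.9044]
scrap_pan [([126.0, 294.0, 309.0, 418.0], 0.64), ([289.0, 113.0, 317.0, 160.0], 0.17)]
offcut_walnut [([207.0, 220.0, 235.0, 244.0], 0.72)]
offcut_pine [([248.0, 226.0, 269.0, 249.0], 0.9), ([121.0, 294.0, 309.0, 420.0], 0.47)]
offcut_notched [([300.0
[... 339 characters left out ...]
17.0, 162.0], 0.93)]
{'t': 1.0, 'joint_pos': array([ 1.16568118e+00,  5.21787332e-02,  1.40069018e+00, -9.15553822e-06,
        1.68860065e+00, -7.02979513e-02]), 'qvel': array([-0.00128681, -0.00053295, -0.00071881, -0.00133564,  0.00024246,
        0.00072637]), 'tau': array([ 5.79362986e-04, -3.81540263e+01, -3.60317409e+01, -6.14169630e-05,
        4.39479800e-05,  6.67841249e-06]), 'eef_pos': array([0.17250161, 0.49587432, 0.23133944]), 'tcp_rot': array([1.66628270e-01, 9.86019785e-01, 5.87464228e-05, 1.89110478e-05]), 'force': array([ 0.05602917, -0.59823668,  0.07598518]), 'torque': array([-0.00101996,  0.02034543,  0.01151924]), 'grip_force': 0.0, 'gripper_width': 1.0001403209364081}
```

View pics/top0.png

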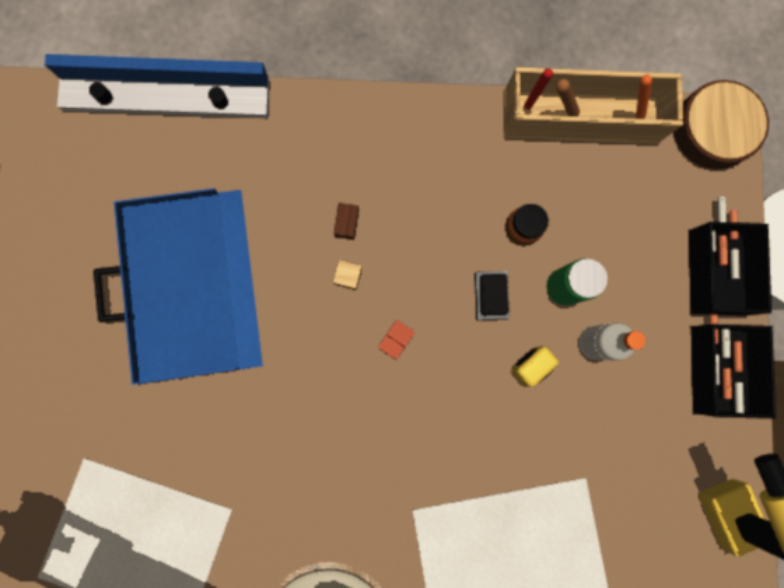

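View pics/side0.png

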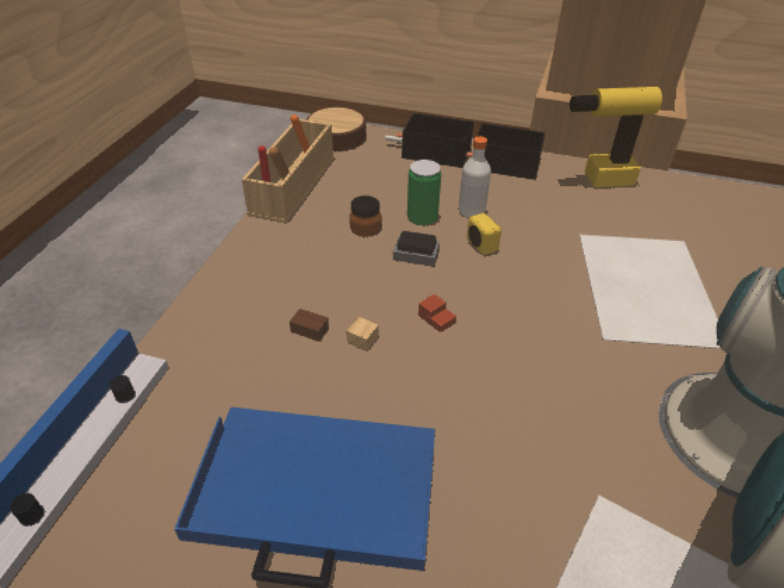

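The top view (784×588) shows walnut at (346,221), pine at (348,275) and notched at (396,340). The pan spans x 115–262 px with its mouth to the right (world -y), and the tools stand further right at x > 475. I'll measure these next.

```bash
cat > h.py <<'E'
from bench import status, viewer, manip, models
import cv2, numpy as np
def ray(c,uv,z):
    k=viewer.get_calibration(c);R=k["R"];t=k["t"]
    d=R.T@np.linalg.solve(k["mtx"],[uv[0],uv[1],1.]);o=-R.T@t
    return (o+d*(z-o[2])/d[2])[:2]
def blob(img,box,c,z,thr=35):
    # foreground = differs from bench colour around box
    l,t,r,b=[int(v) for v in box]; l-=5;t-=5;r+=5;b+=5
    p=cv2.cvtColor(img[t:b,l:r],cv2.COLOR_BGR2LAB).astype(float)
    bg=np.median(np.concatenate([p[0],p[-1],p[:,0],p[:,-1]]),0)
    m=(np.linalg.norm(p-bg,axis=2)>thr).astype(np.uint8)
    n,lab,st,ce=cv2.connectedComponentsWithStats(m)
    i=1+np.argmax(st[1:,4]); ys,xs=np.where(lab==i)
    pts=np.array([ray(c,(x+l,y+t),z) for x,y in zip(xs,ys)])
    (cx,cy),(w,h),a=cv2.minAreaRect((pts*1000).astype(np.float32))
    print(c,"mean",(pts.mean(0)*1000).round(),"rect",round(cx),round(cy),round(w),round(h),"ang",round(a),"n",len(pts))
E
python3 - <<'E'
from h import *
B={"top":{"walnut":(238,144,257,172),"pine":(238,186,259,207),"notched":(270,228,297,258)},
"side":{"walnut":(207,220,235,244),"pine":(248,226,269,249),"notched":(300,209,326,238)}}
H={"walnut":.026,"pine":.03,"notched":.023}
for c in B:
    img=viewer.read_camera(c)
    for n,b in B[c].items():
        print(n);blob(img,b,c,H[n]*(.9 if c=="top" else .5),22)
s=1.4
for nm,u,z in [("ramp corner +x",(240,191),0),("ramp corner -x",(262,365),0),("back +x",(115,202),.03),("back -x",(133,383),.03),("edge+x",(222,193),.003),("edge-x",(238,370),.003)]:
    print(nm,(ray("top",np.array(u)/s,z)*1000).round())
for nm,u,z in [("back",(180,535),.03),("back",(427,563),.03),("front",(226,410),0),("front",(436,430),0)]:
    print("side",nm,(ray("side",np.array(u)/s,z)*1000).round())
for nm,e,z in [("jar",(362,143,395,178),.03),("sand",(341,197,364,229),.03),("tape",(366,247,400,280),.04)]:
    print(nm,(ray("top",((e[0]+e[2])/2,(e[1]+e[3])/2),z)*1000).round())
im=viewer.read_camera("top"); a=cv2.resize(im[125:285,55:405],(800,366),interpolation=cv2.INTER_CUBIC); cv2.imwrite("pics/crop1.png",a)
E
```

```text
walnut
top mean [684.  -8.] rect 684 -8 40 64 ang 84 n 435
pine
top mean [591. -13.] rect 590 -14 44 44 ang 76 n 309
notched
top mean [484. -99.] rect 484 -99 39 57 ang 58 n 391
walnut
side mean [685.  -7.] rect 685 -8 57 72 ang 83 n 470
pine
side mean [591. -12.] rect 590 -13 63 55 ang 77 n 391
notched
side mean [ 486. -101.] rect 485 -103 61 79 ang 55 n 466
ramp corner +x [736. 180.]
ramp corner -x [434. 126.]
back +x [701. 382.]
back -x [400. 330.]
edge+x [730. 210.]
edge-x [425. 166.]
side back [691. 391.]
side back [394. 336.]
side front [741. 187.]
side front [430. 128.]
jar [ 686. -323.]
sand [ 558. -262.]
tape [ 442. -332.]
```

View pics/crop1.png

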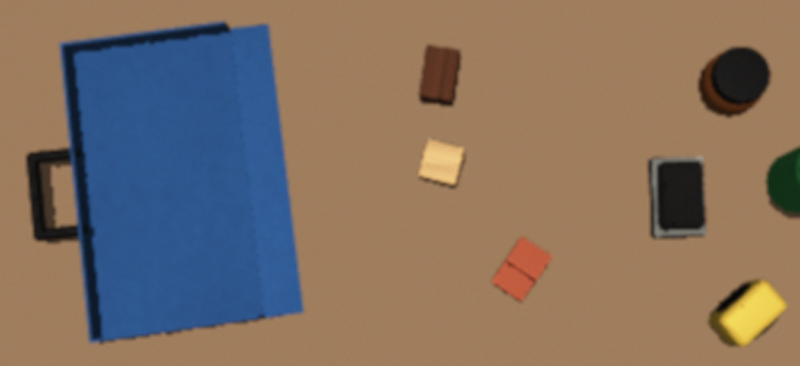

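The crop confirms the fits, with the pan yawed about 10°. My plan is to push along tool +x with the finger line parallel to the pan's x axis. Walnut goes first.

```bash
cat >> h.py <<'E'
PC=np.array([564.,273.]);A=np.radians(10)
PX=np.array([np.cos(A),np.sin(A)]);PY=np.array([-np.sin(A),np.cos(A)])
def pan(p): d=np.array(p)-PC; return (d@PX).round(),(d@PY).round()
def world(px,py): return PC+px*PX+py*PY
from scipy.spatial.transform import Rotation as Ro
def go(targets,start=None):
    """targets: (x,y,z mm, tool-y angle deg); prints offset cm, rot deg"""
    if start is None:
        s=status.sense();p=s["eef_pos"]*1000;R=Ro.from_quat(s["tcp_rot"])
    else:
        p=np.array(start[:3]);a=np.radians(start[3]);R=Ro.from_matrix(np.array([[-np.sin(a),np.cos(a),0],[np.cos(a),np.sin(a),0],[0,0,-1]]).T)
    for x,y,z,g in targets:
        a=np.radians(g);T=Ro.from_matrix(np.array([[-np.sin(a),np.cos(a),0],[np.cos(a),np.sin(a),0],[0,0,-1]]).T)
        print((R.inv().apply(np.array([x,y,z])-p)/10).round(2).tolist(),np.degrees((R.inv()*T).as_rotvec()).round(1).tolist())
E
python3 - <<'E'
from h import *
for n,p in dict(w=(684,-8),p=(591,-13),n=(485,-100)).items(): print(n,pan(p))
go([(694,-67,100,10),(694,-67,8,10)])
E
```

```text
w (np.float64(69.0), np.float64(-298.0))
p (np.float64(-23.0), np.float64(-286.0))
n (np.float64(-143.0), np.float64(-354.0))
[-67.75, -36.03, 13.13] [0.0, -0.0, 60.8]
[-67.75, -36.03, 22.33] [0.0, -0.0, 60.8]
```

Call:
play_rows(increments=[{"offset":[-67.75,-36.03,8],"rot":[0,0,60.8],"claw":0.24},{"offset":[-67.75,-36.03,8],"rot":[0,0,60.8],"claw":0.24},{"offset":[-67.75,-36.03,8],"rot":[0,0,60.8],"claw":0.24},{"offset":[-67.75,-36.03,8],"rot":[0,0,60.8],"claw":0.24},{"offset":[-67.75,-36.03,8],"rot":[0,0,60.8],"claw":0.24},{"offset":[-67.75,-36.03,8],"rot":[0,0,60.8],"claw":0.24},{"offset":[-67.75,-36.03,8],"rot":[0,0,60.8],"claw":0.24},{"offset":[-67.75,-36.03,8],"rot":[0,0,60.8],"claw":0.24},{"offset":[-67.75,-36.03,8],"rot":[0,0,60.8],"claw":0.24},{"offset":[-67.75,-36.03,8],"rot":[0,0,60.8],"claw":0.24},{"offset":[-67.75,-36.03,8],"rot":[0,0,60.8],"claw":0.24},{"offset":[-67.75,-36.03,8],"rot":[0,0,60.8],"claw":0.24},{"offset":[-67.75,-36.03,8],"rot":[0,0,60.8],"claw":0.24},{"offset":[-67.75,-36.03,8],"rot":[0,0,60.8],"claw":0.24},{"offset":[-67.75,-36.03,8],"rot":[0,0,60.8],"claw":0.24},{"offset":[-67.75,-36.03,8],"rot":[0,0,60.8],"claw":0.24},{"offset":[-67.75,-36.03,8],"rot":[0,0,60.8],"claw":0.24},{"offset":[-67.75,-36.03,8],"rot":[0,0,60.8],"claw":0.24},{"offset":[-67.75,-36.03,13],"rot":[0,0,60.8],"claw":0.24},{"offset":[-67.75,-36.03,13],"rot":[0,0,60.8],"claw":0.24}])

```text
t: 3.15
eef_pos: [0.6902, -0.0652, 0.0944]
tcp_rot: [0.642, 0.767, -0.003, -0.005]
force: [-1.3, 0.1, -1.7]
gripper_width: 0.239
grip_force: 0.0
```

```bash
python3 - <<'E'
from h import *
s=status.sense();print(s["t"],s["eef_pos"],s["gripper_width"],s["joint_pos"])
go([(694,-67,8,10)])
E
```

```text
3.15 [ 0.69023112 -0.06516327  0.09441226] 0.23858649195503454 [-1.47506383e-01  6.11958902e-01  9.87678924e-01  3.17733393e-04
  1.55387365e+00 -3.23869405e-01]
[-0.28, 0.44, 8.64] [-0.6, -0.2, 0.1]
```

Call:
play_rows(increments=[{"offset":[0,0,4],"rot":[0,0,0],"claw":0.24},{"offset":[0,0,7],"rot":[0,0,0],"claw":0.24},{"offset":[0,0,9.3],"rot":[0,0,0],"claw":0.24},{"offset":[0,0,9.3],"rot":[0,0,0],"claw":0.24},{"offset":[0.8,0,9.3],"rot":[0,0,0],"claw":0.24},{"offset":[1.6,0,9.3],"rot":[0,0,0],"claw":0.24},{"offset":[2.4,0,9.3],"rot":[0,0,0],"claw":0.24},{"offset":[3.2,0,9.3],"rot":[0,0,0],"claw":0.24},{"offset":[4,0,9.3],"rot":[0,0,0],"claw":0.24},{"offset":[4.8,0,9.3],"rot":[0,0,0],"claw":0.24},{"offset":[5.6,0,9.3],"rot":[0,0,0],"claw":0.24},{"offset":[6.4,0,9.3],"rot":[0,0,0],"claw":0.24},{"offset":[7.2,0,9.3],"rot":[0,0,0],"claw":0.24},{"offset":[8,0,9.3],"rot":[0,0,0],"claw":0.24},{"offset":[9,0,9.3],"rot":[0,0,0],"claw":0.24},{"offset":[10,0,9.3],"rot":[0,0,0],"claw":0.24},{"offset":[11,0,9.3],"rot":[0,0,0],"claw":0.24},{"offset":[12,0,9.3],"rot":[0,0,0],"claw":0.24},{"offset":[12.5,0,9.3],"rot":[0,0,0],"claw":0.24},{"offset":[12.5,0,9.3],"rot":[0,0,0],"claw":0.24}])

```text
t: 5.15
eef_pos: [0.6721, 0.057, 0.0082]
tcp_rot: [0.642, 0.766, 0.0, -0.0]
force: [-1.2, 0.6, -0.4]
gripper_width: 0.242
grip_force: 0.0
```

```bash
python3 - <<'E'
from h import *
s=status.sense();print(s["t"],s["eef_pos"],s["force"],pan(s["eef_pos"][:2]*1000))
cv2.imwrite("pics/t2.png",cv2.resize(viewer.read_camera("top")[125:285,55:405],(800,366)))
E
```

```text
5.15 [0.67205169 0.05703516 0.00823209] [-1.21016045  0.57650765 -0.42963038] (np.float64(69.0), np.float64(-231.0))
```

View pics/t2.png

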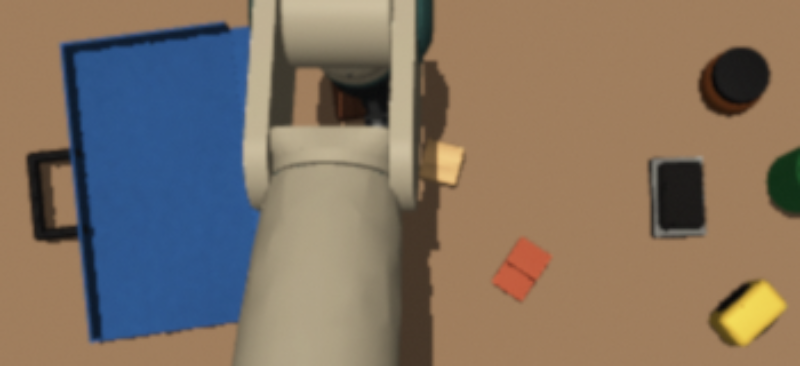

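The arm covers most of the view. The walnut shows at about (348,98), right ahead of the fingertips, so I'll keep pushing.

Call:
play_rows(increments=[{"offset":[1,0,0],"rot":[0,0,0],"claw":0.24},{"offset":[2,0,0],"rot":[0,0,0],"claw":0.24},{"offset":[3,0,0],"rot":[0,0,0],"claw":0.24},{"offset":[4,0,0],"rot":[0,0,0],"claw":0.24},{"offset":[5,0,0],"rot":[0,0,0],"claw":0.24},{"offset":[6,0,0],"rot":[0,0,0],"claw":0.24},{"offset":[7,0,0],"rot":[0,0,0],"claw":0.24},{"offset":[8,0,0],"rot":[0,0,0],"claw":0.24},{"offset":[9,0,0],"rot":[0,0,0],"claw":0.24},{"offset":[10,0,0],"rot":[0,0,0],"claw":0.24},{"offset":[11,0,0],"rot":[0,0,0],"claw":0.24},{"offset":[12,0,0],"rot":[0,0,0],"claw":0.24},{"offset":[13,0,0],"rot":[0,0,0],"claw":0.24},{"offset":[14,0,0],"rot":[0,0,0],"claw":0.24},{"offset":[15,0,0],"rot":[0,0,0],"claw":0.24},{"offset":[16,0,0],"rot":[0,0,0],"claw":0.24},{"offset":[16.8,0,0],"rot":[0,0,0],"claw":0.24},{"offset":[17.4,0,0],"rot":[0,0,0],"claw":0.24},{"offset":[17.6,0,0],"rot":[0,0,0],"claw":0.24},{"offset":[17.6,0,0],"rot":[0,0,0],"claw":0.24}])

```text
t: 7.2
eef_pos: [0.6415, 0.2296, 0.0082]
tcp_rot: [0.643, 0.766, -0.0, -0.0]
force: [-0.5, -0.2, 0.1]
gripper_width: 0.237
grip_force: 0.0
```

```bash
python3 - <<'E'
from h import *
s=status.sense();print(s["t"],s["eef_pos"],s["force"],pan(s["eef_pos"][:2]*1000))
print(models.look_for("offcut_walnut","side"))
p=PC*0+world(-23,-286)-60*PY; print(p)
go([(s["eef_pos"][0]*1000-0,s["eef_pos"][1]*1000,90,10),(*p,90,10),(*p,8,10)])
viewer.read_camera("side");print(models.look_for("offcut_walnut","side"))
E
```

```text
7.2 [0.64152726 0.22964008 0.00820655] [-0.49398874 -0.18355828  0.14611514] (np.float64(69.0), np.float64(-56.0))
[{'extent': [206.0, 219.2, 236.8, 244.6], 'score': 0.59}]
[601.43169115 -71.73739063]
[0.03, -0.0, -8.18] [-0.0, -0.0, 0.0]
[-28.95, -9.19, -8.18] [-0.0, -0.0, 0.0]
[-28.95, -9.19, 0.02] [-0.0, -0.0, 0.0]
[{'extent': [176.0, 316.7, 212.9, 342.5], 'score': 0.77}]
```

Call:
play_rows(increments=[{"offset":[-1,0,0],"rot":[0,0,0],"claw":0.24},{"offset":[-2,0,-4],"rot":[0,0,0],"claw":0.12},{"offset":[-4,0,-8],"rot":[0,0,0],"claw":0.12},{"offset":[-8,-2,-8],"rot":[0,0,0],"claw":0.12},{"offset":[-12,-4,-8],"rot":[0,0,0],"claw":0.12},{"offset":[-16,-6,-8],"rot":[0,0,0],"claw":0.12},{"offset":[-20,-8,-8],"rot":[0,0,0],"claw":0.12},{"offset":[-24,-9.2,-8],"rot":[0,0,0],"claw":0.12},{"offset":[-28,-9.2,-8],"rot":[0,0,0],"claw":0.12},{"offset":[-29,-9.2,-8],"rot":[0,0,0],"claw":0.12},{"offset":[-29,-9.2,-8],"rot":[0,0,0],"claw":0.12},{"offset":[-29,-9.2,-5],"rot":[0,0,0],"claw":0.12},{"offset":[-29,-9.2,-2],"rot":[0,0,0],"claw":0.12},{"offset":[-29,-9.2,0],"rot":[0,0,0],"claw":0.12},{"offset":[-29,-9.2,0],"rot":[0,0,0],"claw":0.12},{"offset":[-28,-9.2,0],"rot":[0,0,0],"claw":0.12},{"offset":[-27.2,-9.2,0],"rot":[0,0,0],"claw":0.12},{"offset":[-26.4,-9.2,0],"rot":[0,0,0],"claw":0.12},{"offset":[-25.6,-9.2,0],"rot":[0,0,0],"claw":0.12},{"offset":[-25,-9.2,0],"rot":[0,0,0],"claw":0.12}])

```text
t: 9.35
eef_pos: [0.5947, -0.0319, 0.009]
tcp_rot: [0.642, 0.766, 0.0, 0.0]
force: [-0.4, 0.5, -0.8]
gripper_width: 0.122
grip_force: 0.1
```

Call:
play_rows(increments=[{"offset":[0.8,0,0],"rot":[0,0,0],"claw":0.12},{"offset":[1.6,0,0],"rot":[0,0,0],"claw":0.12},{"offset":[2.4,0,0],"rot":[0,0,0],"claw":0.12},{"offset":[3.2,0,0],"rot":[0,0,0],"claw":0.12},{"offset":[4,0,0],"rot":[0,0,0],"claw":0.12},{"offset":[4.8,0,0],"rot":[0,0,0],"claw":0.12},{"offset":[5.6,0,0],"rot":[0,0,0],"claw":0.12},{"offset":[6.4,0,0],"rot":[0,0,0],"claw":0.12},{"offset":[7.2,0,0],"rot":[0,0,0],"claw":0.12},{"offset":[8,0,0],"rot":[0,0,0],"claw":0.12},{"offset":[8.8,0,0],"rot":[0,0,0],"claw":0.12},{"offset":[9.6,0,0],"rot":[0,0,0],"claw":0.12},{"offset":[10.4,0,0],"rot":[0,0,0],"claw":0.12},{"offset":[11.2,0,0],"rot":[0,0,0],"claw":0.12},{"offset":[12,0,0],"rot":[0,0,0],"claw":0.12}])

```text
t: 10.85
eef_pos: [0.5735, 0.086, 0.0083]
tcp_rot: [0.643, 0.766, 0.0, -0.0]
force: [-0.4, 0.7, -0.7]
gripper_width: 0.12
grip_force: 0.1
```

```bash
python3 - <<'E'
from h import *
s=status.sense();print(s["t"],s["eef_pos"],s["force"],pan(s["eef_pos"][:2]*1000))
for n,z in [("offcut_pine",.015),("offcut_walnut",.016)]:
    im=viewer.read_camera("side")
    for d in models.look_for(n,"side")[:2]:
        e=d["extent"];w=ray("side",((e[0]+e[2])/2,(e[1]+e[3])/2),z)*1000;print(n,d,w.round(),pan(w))
cv2.imwrite("pics/s3.png",im)
E
```

```text
10.85 [0.57350923 0.08603382 0.00828272] [-0.40193696  0.7086975  -0.74532106] (np.float64(-23.0), np.float64(-186.0))
offcut_pine {'extent': [242.1, 272.9, 261.5, 292.1], 'score': 0.85} [564. 115.] (np.float64(-27.0), np.float64(-155.0))
offcut_walnut {'extent': [176.8, 316.3, 213.3, 344.2], 'score': 0.59} [630. 257.] (np.float64(62.0), np.float64(-27.0))
```

View pics/s3.png

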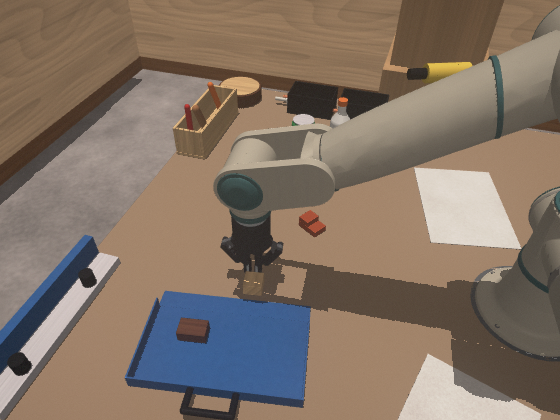

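The walnut sits on the pan floor at (193,330). The pine is at (252,283) at the fingertips, just before the ramp.

Call:
play_rows(increments=[{"offset":[0.8,0,0],"rot":[0,0,0],"claw":0.12},{"offset":[1.6,0,0],"rot":[0,0,0],"claw":0.12},{"offset":[2.4,0,0],"rot":[0,0,0],"claw":0.12},{"offset":[3.2,0,0],"rot":[0,0,0],"claw":0.12},{"offset":[4,0,0],"rot":[0,0,0],"claw":0.12},{"offset":[4.8,0,0],"rot":[0,0,0],"claw":0.12},{"offset":[5.6,0,0],"rot":[0,0,0],"claw":0.12},{"offset":[6.4,0,0],"rot":[0,0,0],"claw":0.12},{"offset":[7.2,0,0],"rot":[0,0,0],"claw":0.12},{"offset":[8,0,0],"rot":[0,0,0],"claw":0.12},{"offset":[8.8,0,0],"rot":[0,0,0],"claw":0.12},{"offset":[9.6,0,0],"rot":[0,0,0],"claw":0.12},{"offset":[10.4,0,0],"rot":[0,0,0],"claw":0.12},{"offset":[11.2,0,0],"rot":[0,0,0],"claw":0.12},{"offset":[12,0,0],"rot":[0,0,0],"claw":0.12},{"offset":[12.6,0,0],"rot":[0,0,0],"claw":0.12},{"offset":[13,0,0],"rot":[0,0,0],"claw":0.12},{"offset":[13,0,0],"rot":[0,0,0],"claw":0.12},{"offset":[12,0,0],"rot":[0,0,0],"claw":0.12},{"offset":[11,0,-4],"rot":[0,0,0],"claw":0.12}])

```text
t: 13.05
eef_pos: [0.5509, 0.1918, 0.0427]
tcp_rot: [0.643, 0.766, -0.005, -0.003]
force: [-0.4, 0.0, -0.0]
gripper_width: 0.121
grip_force: 0.0
```

```bash
python3 - <<'E'
from h import *
s=status.sense();print(s["t"],s["eef_pos"],s["force"],pan(s["eef_pos"][:2]*1000))
im=viewer.read_camera("side")
for n,z in [("offcut_pine",.018),("offcut_walnut",.016)]:
    for d in models.look_for(n,"side")[:1]:
        e=d["extent"];w=ray("side",((e[0]+e[2])/2,(e[1]+e[3])/2),z)*1000;print(n,d,w.round(),pan(w))
# notched: centre c, heading th; TCP = c - 30*n(th)
c=np.array([485,-100.]);n=lambda g:np.array([-np.sin(np.radians(g)),np.cos(np.radians(g))])
p=c-60*n(-32); print(p)
cmd=world(-23,-56-20)
print("cmd from", cmd)
go([(*p,100,-32),(*p,8,-32)],(*cmd,48.2,10))
# curved push from start pose p
path=[];q=p.copy()
g=-32.; k=0
q=p+28*n(-32); path.append((q.copy(),g))
while g<10:
    g=min(10,g+2); q=q+8*n(g-1); path.append((q.copy(),g))
print(len(path),"end",q,pan(q),"block",pan(q+30*n(10)))
print("to py -56:", -56-pan(q)[1])
go([(*a,8,b) for a,b in path],(*p,8,-32))
E
```

```text
13.05 [0.55091038 0.19177323 0.04266398] [-0.40374273  0.00986945 -0.01618222] (np.float64(-27.0), np.float64(-78.0))
offcut_pine {'extent': [231.8, 322.9, 255.0, 348.5], 'score': 0.91} [537. 242.] (np.float64(-32.0), np.float64(-26.0))
offcut_walnut {'extent': [175.1, 314.8, 211.8, 344.1], 'score': 0.79} [634. 256.] (np.float64(66.0), np.float64(-29.0))
[ 453.20484415 -150.88288577]
cmd from [554.54668318 194.16070268]
[-32.22, -15.97, -5.18] [0.0, 0.0, 42.0]
[-32.22, -15.97, 4.02] [0.0, 0.0, 42.0]
22 end [499.38717945  34.11642769] (np.float64(-105.0), np.float64(-224.0)) block (np.float64(-105.0), np.float64(-194.0))
to py -56: 168.0
[2.8, -0.0, 0.0] [0.0, 0.0, 0.0]
[3.6, -0.01, 0.0] [0.0, 0.0, -2.0]
[4.4, -0.06, 0.0] [0.0, 0.0, -4.0]
[5.2, -0.13, 0.0] [0.0, 0.0, -6.0]
[5.99, -0.22, 0.0] [0.0, 0.0, -8.0]
[6.78, -0.35, 0.0] [0.0, 0.0, -10.0]
[7.57, -0.5, 0.0] [0.0, 0.0, -12.0]
[8.34, -0.68, 0.0] [0.0, 0.0, -14.0]
[9.12, -0.89, 0.0] [0.0, 0.0, -16.0]
[9.88, -1.12, 0.0] [0.0, 0.0, -18.0]
[10.64, -1.38, 0.0] [0.0, 0.0, -20.0]
[11.39, -1.67, 0.0] [0.0, 0.0, -22.0]
[12.12, -1.98, 0.0] [0.0, 0.0, -24.0]
[12.85, -2.32, 0.0] [0.0, 0.0, -26.0]
[13.56, -2.68, 0.0] [0.0, 0.0, -28.0]
[14.26, -3.07, 0.0] [0.0, 0.0, -30.0]
[14.95, -3.48, 0.0] [0.0, 0.0, -32.0]
[15.62, -3.92, 0.0] [0.0, 0.0, -34.0]
[16.27, -4.38, 0.0] [0.0, 0.0, -36.0]
[16.91, -4.86, 0.0] [0.0, 0.0, -38.0]
[17.53, -5.36, 0.0] [0.0, 0.0, -40.0]
[18.14, -5.89, 0.0] [0.0, 0.0, -42.0]
```

Call:
play_rows(increments=[{"offset":[-2,0,-5],"rot":[0,0,0],"claw":0.24},{"offset":[-5,-2,-5.2],"rot":[0,0,6],"claw":0.24},{"offset":[-9,-4,-5.2],"rot":[0,0,12],"claw":0.24},{"offset":[-13,-6,-5.2],"rot":[0,0,18],"claw":0.24},{"offset":[-17,-8,-5.2],"rot":[0,0,24],"claw":0.24},{"offset":[-21,-10,-5.2],"rot":[0,0,30],"claw":0.24},{"offset":[-25,-12,-5.2],"rot":[0,0,36],"claw":0.24},{"offset":[-29,-14,-5.2],"rot":[0,0,42],"claw":0.24},{"offset":[-32.2,-16,-5.2],"rot":[0,0,42],"claw":0.24},{"offset":[-32.2,-16,-5.2],"rot":[0,0,42],"claw":0.24},{"offset":[-32.2,-16,-2],"rot":[0,0,42],"claw":0.24},{"offset":[-32.2,-16,2],"rot":[0,0,42],"claw":0.24},{"offset":[-32.2,-16,4.2],"rot":[0,0,42],"claw":0.24},{"offset":[-32.2,-16,4.2],"rot":[0,0,42],"claw":0.24},{"offset":[-32.2,-16,4.2],"rot":[0,0,42],"claw":0.24}])

```text
t: 14.7
eef_pos: [0.453, -0.151, 0.0065]
tcp_rot: [0.874, 0.485, -0.0, -0.0]
force: [0.2, -0.4, 0.3]
gripper_width: 0.243
grip_force: 0.0
```

```bash
python3 - <<'E'
from h import *
s=status.sense();print(s["t"],s["eef_pos"],s["tcp_rot"])
go([(453.2,-150.9,6,-32)])
E
```

```text
14.7 [ 0.45301835 -0.15100861  0.00654715] [ 8.74466101e-01  4.85086533e-01 -1.04377580e-04 -2.88119232e-04]
[0.02, 0.01, 0.05] [-0.0, -0.0, 0.0]
```

Call:
play_rows(increments=[{"offset":[0.8,0,0],"rot":[0,0,0],"claw":0.24},{"offset":[1.6,0,0],"rot":[0,0,0],"claw":0.24},{"offset":[2.4,0,0],"rot":[0,0,0],"claw":0.24},{"offset":[3.2,0,0],"rot":[0,0,0],"claw":0.24},{"offset":[4,0,0],"rot":[0,0,0],"claw":0.24},{"offset":[4.8,0,0],"rot":[0,0,0],"claw":0.24},{"offset":[5.6,0,0],"rot":[0,0,-2],"claw":0.24},{"offset":[6.4,-0.06,0],"rot":[0,0,-4],"claw":0.24},{"offset":[7.2,-0.13,0],"rot":[0,0,-6],"claw":0.24},{"offset":[8,-0.22,0],"rot":[0,0,-8],"claw":0.24},{"offset":[8.8,-0.35,0],"rot":[0,0,-10],"claw":0.24},{"offset":[9.6,-0.5,0],"rot":[0,0,-12],"claw":0.24},{"offset":[10.35,-0.7,0],"rot":[0,0,-14],"claw":0.24},{"offset":[11.1,-0.9,0],"rot":[0,0,-16],"claw":0.24},{"offset":[11.9,-1.1,0],"rot":[0,0,-18],"claw":0.24},{"offset":[12.65,-1.4,0],"rot":[0,0,-20],"claw":0.24},{"offset":[12.65,-1.4,0],"rot":[0,0,-20],"claw":0.24}])

```text
t: 16.4
eef_pos: [0.5082, -0.0355, 0.0062]
tcp_rot: [0.776, 0.63, 0.0, -0.0]
force: [0.4, -0.8, -0.1]
gripper_width: 0.24
grip_force: 0.0
```

```bash
python3 - <<'E'
from h import *
s=status.sense();print(s["t"],s["eef_pos"],pan(s["eef_pos"][:2]*1000))
n=lambda g:np.array([-np.sin(np.radians(g)),np.cos(np.radians(g))])
im=viewer.read_camera("side");cv2.imwrite("pics/s4.png",cv2.resize(im[170:400,110:400],(725,575)))
for d in models.look_for("offcut_notched","side")[:1]:
        e=d["extent"];w=ray("side",((e[0]+e[2])/2,(e[1]+e[3])/2),.012)*1000;print(d,w.round(),pan(w),"expected",s["eef_pos"][:2]*1000+30*n(-12))
q=s["eef_pos"][:2]*1000;q0=q.copy();g=-12;path=[]
while g<10:
    g+=2;q=q+8*n(g-1);path.append((q.copy(),g))
print(pan(q))
go([(*a,6,b) for a,b in path],(*q0,6,-12))
E
```

```text
16.4 [ 0.5082051  -0.03551545  0.00624794] (np.float64(-109.0), np.float64(-294.0))
{'extent': [278.3, 233.6, 303.5, 261.5], 'score': 0.8} [512.  -9.] (np.float64(-100.0), np.float64(-268.0)) expected [514.44245096  -6.17102134]
(np.float64(-92.0), np.float64(-208.0))
[0.8, -0.01, 0.0] [0.0, 0.0, -2.0]
[1.6, -0.06, 0.0] [0.0, 0.0, -4.0]
[2.4, -0.13, 0.0] [0.0, 0.0, -6.0]
[3.19, -0.22, 0.0] [0.0, 0.0, -8.0]
[3.98, -0.35, 0.0] [0.0, 0.0, -10.0]
[4.77, -0.5, 0.0] [0.0, 0.0, -12.0]
[5.54, -0.68, 0.0] [0.0, 0.0, -14.0]
[6.32, -0.89, 0.0] [0.0, 0.0, -16.0]
[7.08, -1.12, 0.0] [0.0, 0.0, -18.0]
[7.84, -1.38, 0.0] [0.0, 0.0, -20.0]
[8.59, -1.67, 0.0] [0.0, 0.0, -22.0]
```

View pics/s4.png

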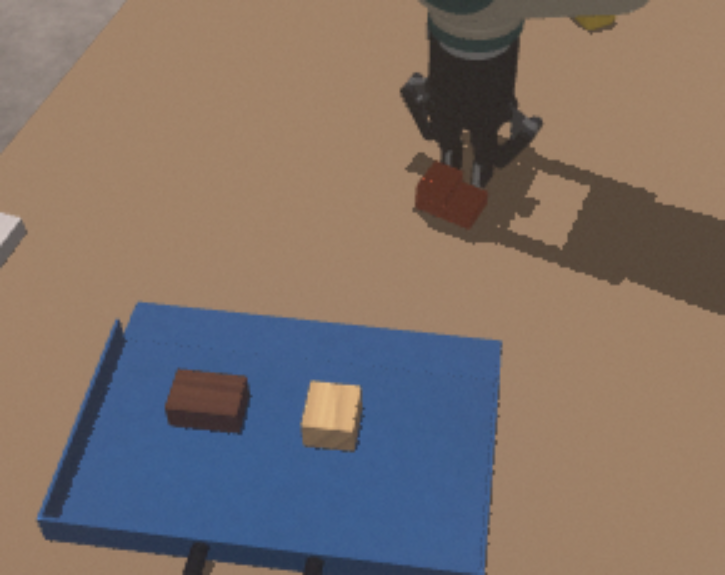

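The walnut (207,400) and pine (332,415) both lie on the floor. The notched block (450,195) is flush against both fingertips, so I'll finish the curve and then push straight.

Call:
play_rows(increments=[{"offset":[0.8,0,0],"rot":[0,0,-2],"claw":0.24},{"offset":[1.6,-0.06,0],"rot":[0,0,-4],"claw":0.24},{"offset":[2.4,-0.13,0],"rot":[0,0,-6],"claw":0.24},{"offset":[3.2,-0.22,0],"rot":[0,0,-8],"claw":0.24},{"offset":[4,-0.35,0],"rot":[0,0,-10],"claw":0.24},{"offset":[4.8,-0.5,0],"rot":[0,0,-12],"claw":0.24},{"offset":[5.55,-0.7,0],"rot":[0,0,-14],"claw":0.24},{"offset":[6.3,-0.9,0],"rot":[0,0,-16],"claw":0.24},{"offset":[7.1,-1.1,0],"rot":[0,0,-18],"claw":0.24},{"offset":[7.85,-1.4,0],"rot":[0,0,-20],"claw":0.24},{"offset":[8.6,-1.7,0],"rot":[0,0,-22],"claw":0.24},{"offset":[8.6,-1.7,0],"rot":[0,0,-22],"claw":0.24}])

```text
t: 17.7
eef_pos: [0.509, 0.0521, 0.0062]
tcp_rot: [0.642, 0.767, 0.0, -0.0]
force: [0.0, -1.0, -0.4]
gripper_width: 0.239
grip_force: 0.0
```

Call:
play_rows(increments=[{"offset":[0.8,0,0],"rot":[0,0,0],"claw":0.24},{"offset":[1.6,0,0],"rot":[0,0,0],"claw":0.24},{"offset":[2.4,0,0],"rot":[0,0,0],"claw":0.24},{"offset":[3.2,0,0],"rot":[0,0,0],"claw":0.24},{"offset":[4,0,0],"rot":[0,0,0],"claw":0.24},{"offset":[4.8,0,0],"rot":[0,0,0],"claw":0.24},{"offset":[5.6,0,-0.1],"rot":[0,0,0],"claw":0.24},{"offset":[6.4,0,-0.2],"rot":[0,0,0],"claw":0.24},{"offset":[7.2,0,-0.2],"rot":[0,0,0],"claw":0.24},{"offset":[8,0,-0.2],"rot":[0,0,0],"claw":0.24},{"offset":[8.8,0,-0.2],"rot":[0,0,0],"claw":0.24},{"offset":[9.6,0,-0.2],"rot":[0,0,0],"claw":0.24},{"offset":[10.4,0,-0.2],"rot":[0,0,0],"claw":0.24},{"offset":[11.2,0,-0.2],"rot":[0,0,0],"claw":0.24},{"offset":[12,0,-0.2],"rot":[0,0,0],"claw":0.24},{"offset":[12.8,0,-0.2],"rot":[0,0,0],"claw":0.24},{"offset":[13.6,0,-0.2],"rot":[0,0,0],"claw":0.24},{"offset":[14.4,0,-0.2],"rot":[0,0,0],"claw":0.24},{"offset":[15,0,-0.2],"rot":[0,0,0],"claw":0.24},{"offset":[15.2,0,-0.2],"rot":[0,0,0],"claw":0.24}])

```text
t: 19.7
eef_pos: [0.4827, 0.2015, 0.0083]
tcp_rot: [0.642, 0.766, 0.0, -0.0]
force: [-0.1, -0.3, -0.2]
gripper_width: 0.24
grip_force: 0.2
```

Call:
play_rows(increments=[{"offset":[0,0,0],"rot":[0,0,0],"claw":0.24},{"offset":[-1,0,0],"rot":[0,0,0],"claw":0.24},{"offset":[-2,0,-3],"rot":[0,0,0],"claw":0.24},{"offset":[-4,0,-7],"rot":[0,0,0],"claw":0.24},{"offset":[-8,0,-11],"rot":[0,0,0],"claw":0.24},{"offset":[-12,0,-13],"rot":[0,0,0],"claw":0.24},{"offset":[-16,0,-13],"rot":[0,0,0],"claw":0.24},{"offset":[-20,0,-13],"rot":[0,0,0],"claw":0.24},{"offset":[-20,0,-13],"rot":[0,0,0],"claw":0.24},{"offset":[-20,0,-13],"rot":[0,0,0],"claw":0.24}])

```text
t: 20.7
eef_pos: [0.5174, 0.0026, 0.1381]
tcp_rot: [0.644, 0.765, -0.0, -0.0]
force: [0.3, 1.1, -0.4]
gripper_width: 0.236
grip_force: 0.0
```

```bash
python3 - <<'E'
from h import *
s=status.sense();print(s["t"],s["eef_pos"])
im=viewer.read_camera("top");cv2.imwrite("pics/t5.png",cv2.resize(im[125:285,55:405],(800,366),interpolation=cv2.INTER_CUBIC))
im=viewer.read_camera("side");cv2.imwrite("pics/s5.png",cv2.resize(im,(784,588)))
for n in ("walnut","pine","notched"):
    for d in models.look_for("offcut_"+n,"side")[:1]:
        e=d["extent"];w=ray("side",((e[0]+e[2])/2,(e[1]+e[3])/2),.017)*1000;print(n,w.round(),pan(w))
E
```

```text
20.7 [0.51744654 0.00258465 0.13812107]
walnut [631. 257.] (np.float64(63.0), np.float64(-27.0))
pine [538. 241.] (np.float64(-31.0), np.float64(-27.0))
notched [634. 256.] (np.float64(66.0), np.float64(-28.0))
```

View pics/t5.png

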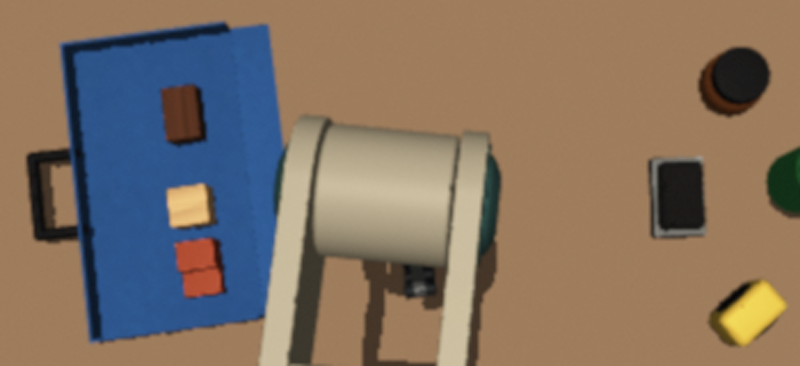

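View pics/s5.png

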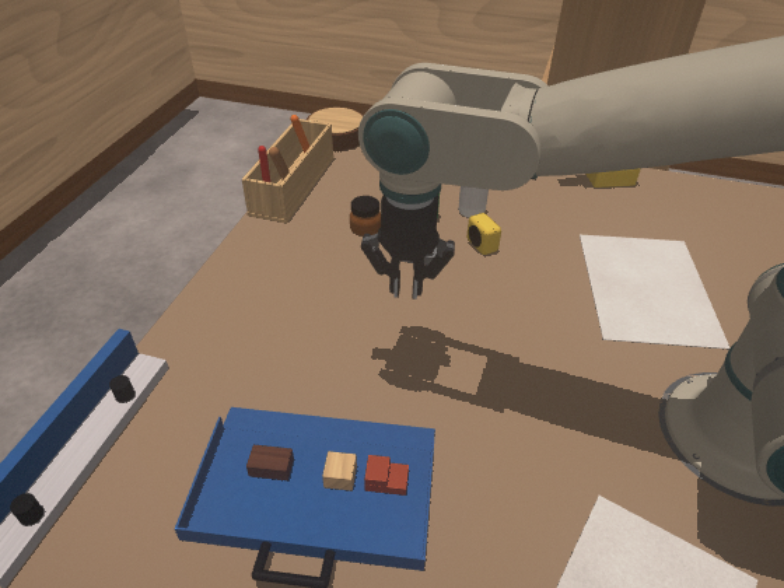

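The top view shows walnut (183,113), pine (190,205) and notched (200,268), all flat on the floor and well past the ramp edge at about (240–262). The tools haven't moved and the arm is clear, so I'm handing it in.

```bash
python3 -c "
from bench import manip;print(manip.job_done())"
```

```text
the job is handed in; nothing more can be done
None
```

All three offcuts were swept over the ramp and lie fully on the flat floor of the scrap pan, with the tools, jar, bottle and can untouched, and the job was handed in at about 21 s of the 67 s limit.

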